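# Change the stitching head on the sloped machine bed

### The arm

A 6-joint arm with a two-finger parallel gripper is mounted at the origin on the work surface. World frame = base frame: x ahead of the robot, y to its left, z up, the work surface at z = 0. Lengths are in m, angles in degrees, forces in N, time in s.
With the tool pointing down it reaches from about 0.35 to 0.875 m from the base axis. Payload 4.2 kg.
Tool frame: the origin (TCP) lies on the centre line of the jaws, within the pads' length; the fingertips stand 8 mm ahead of it and the grasp point (between the pads) lies 11 mm behind it; z points along the fingers, y is the line along which they close (so a half turn about z gives the same grasp; the last joint's range is limited). The gripper opens to 87 mm and grips with 3 to 60 N. Pads are 19 mm wide; open, the fingers measure 117 mm over their backs; the gripper's body (75 mm by 190 mm) begins 51 mm behind the grasp point.
Start: joints at [87.009, 22.042, 0.453, 0, -68.411, -14.817], TCP at [0.191, 0.595, 0.231] pointing down, gripper open.
Joint ranges: [-179.83, 179.83], [-69.29, 118.12], [-61.27, 80.66], [-181.25, 117.63], [-171.15, -9.14], [-177.46, 177.46]. Speed limits (degrees/s): [159.86, 159.86, 180, 180, 180, 180].

### API

Orientations are given as a 3x3 rotation matrix whose columns are the frame's x, y, z axes.
In Python, from workcell import manip, camera, order gives the robot as it stands.
- The arm moves only by the tool arm_command, never from a script. Its argument "commands" is a list of rows, each a list of 6 numbers: the shift along the tool's x, y, z in mm, then the turn, a rotation vector about the tool's x, y, z in rad. In form: [[dx, dy, dz, ax, ay, az], ...]. A call has 1 to 5 rows; each row shifts and turns the commanded pose from where the row before left it, along the tool's axes as they then stand; what a row does not reach is not made up. A row lasts 1/10 s, in which the tool goes at most 50 mm and 8.59 degrees, less where a joint would pass 70% of its speed; a pose out of reach is approached as far as the arm can. A call with a gripper value outside its range is refused whole. "grip" is the finger opening in mm, from 0 to 87, set as the call begins (left out, the last holds). The fingers move at their own pace and stop on an object; the grip force is fixed at half the most. Time passes only in rows, so rows that do not move let the fingers close. It gives the time, the measured TCP pose, the force, the opening and the grip force at its end, in the units of the state.
- manip.get_state(): the state, without advancing time (a new reading comes with each control period).
- camera(name): name is "scene" or "top" or "wrist"; returns a dict with "pixels" (384x512x3 uint8, blue, green, red), "z_map" (384x512 float32, m along the optical axis (not along the pixel's ray), 0 where there is no reading), "fx", "fy", "cx", "cy" (pixels), "R" (3x3) and "t" (3): a world point X has camera coordinates R X + t. Camera axes: x right, y down, z forward; pixel columns grow to the right and rows downward; lengths in m; the calibration is good to about 2 mm. A picture is of the moment at which its call begins.
- order.hand_in(): hands the job in; it is judged then, once.
The state is a dict: "time_s": time; "q": joint angles; "dq": joint speeds; "tau": joint torques, N m; "tool_pos": TCP position; "tcp_rot": TCP orientation; "wrist_force": force on the tool from outside, world axes, zero at the start; "wrist_torque": the same for the moment, N m; "grip_width": finger opening in m; "grasp_force": force on a finger pad.
Only numpy, scipy, OpenCV 4.12 (cv2) and the standard library are available. Lean on these libraries where they do the work, as an engineer would, in place of code of your own. Each camera call takes 0.05 s, during which the arm holds its last target. There are 200 camera calls.

### The job

Change the stitching head: lift the worn head off the sloped machine bed and set it down upright on its sole inside the steel tray, then seat the fresh head fully home on the bed's two pegs, its tall end towards the low front edge, and press the hinged clamp flap down over its low rear half until the catches hold it shut. Set the heads down without dropping or slamming them, and leave the other things on the table where they are.

Things in the scene. Friction and masses are not known exactly. Their poses are not given: they have to be found in the camera images.
- seat: sloped mounting plate of the fixed machine bed. Origin mid-face, 57 mm above the table; x up the slope (25 deg) away from the robot, y across, z square out of the face, so 25 deg off vertical towards the low front edge. Face x -70 to +90, y +-65 mm. A head seated on the pegs has its frame on this one. Bed's yaw varies up to 0.3 rad
- peg_front (a point): tip of the front peg, at x -40, y 0 mm on the mounting face. Both pegs stand square to the face, steel, 12 mm diameter, 14 mm high, the last 6 mm tapering to 6 mm diameter
- peg_rear (a point): tip of the rear peg, at x +40, y +18 mm on the mounting face
- worn_head: the worn stitching head, on the bed's pegs at the start (same shape as the fresh one); origin at the centre of its underside, x along its length with the tall tower at the -x end, y across, z out of its top. Sole 120 (x) x 70 (y) x 18 mm with two 14 mm through holes: x -40, y 0 and x +40, y +18 mm. Behind the tower (x -12 to +58) a low deck, top at z = 28 mm. 0.5 to 0.7 kg, centred at x = -21 mm
- fresh_head: the fresh head, upright on the table, yaw to 0.7 rad; origin at the centre of its underside, x along its length with the tall tower at the -x end, y across, z out of its top. Sole 120 (x) x 70 (y) x 18 mm with two 14 mm through holes: x -40, y 0 and x +40, y +18 mm. Behind the tower (x -12 to +58) a low deck, top at z = 28 mm. 0.5 to 0.7 kg, centred at x = -21 mm
- worn_head_grip (a point): the grip point in the middle of the worn head's tower, 33 mm towards -x from the head's origin and 60 mm above its underside; head's axes. The tower is 38 (x) x 44 mm (y, grip across this) and runs from 18 to 85 mm above the underside; a black knob 22 mm across stands on it up to 93 mm
- fresh_head_grip (a point): the grip point in the middle of the fresh head's tower, 33 mm towards -x from the head's origin and 60 mm above its underside; head's axes. The tower is 38 (x) x 44 mm (y, grip across this) and runs from 18 to 85 mm above the underside; a black knob 22 mm across stands on it up to 93 mm
- tray: steel tray, open on top, fixed to the table on the other side of the bed from the fresh head. Outer 200 (x) x 150 (y) x 30 mm high, walls and floor 5 mm thick; origin at the centre of its underside, so its inner floor is at z = 5 mm
- flap (a joint): angle of the clamp flap, rad: 0 = shut (parallel to the mounting face), grows as it opens to a stop at 2.1; starts at 1.65 to 2.05 (roughly square to the face). A light spring (0.2 N m when shut) opens it again unless it is pressed past the two catches, which takes about 8 to 15 N near its free edge over the last 15 mm; caught, it reads about 0.03
- flap_hinge (a point): middle of the flap's hinge line, which runs along the seat's y at seat x = 74, z = 32 mm; seat's axes. Two hinge brackets beside it, 34 to 46 mm either side, 40 mm high above the face. The flap is a steel plate 64 mm wide and 6 mm thick; shut, it reaches from here down the slope to seat x = 4 mm, top face 35 mm and underside 29 mm above the mounting face
- flap_tip (a point): middle of the free edge of the clamp flap, 70 mm from its hinge line, at half its thickness; moves with the flap
- catch (a point): the left sprung catch, a rounded steel nose 12 mm across at seat x = 24, y = +47, z = 40 mm; its twin is at y = -47. They stick out inwards to 41 mm either side of the middle, from posts at seat x 9 to 39, 52 to 64 mm either side, 52 mm high. They yield outwards by 6 mm as the flap passes
- wire_spool: plastic wire spool standing on its end, 76 mm diameter, 51 mm high, close to the fresh head; origin at the middle of its underside. A bystander: leave it alone
- clip_jar: clear jar with a steel cap, 56 mm diameter, 85 mm high, close to the fresh head; origin at the middle of its underside. A bystander: leave it alone
- stop_block: aluminium stop block, angle-shaped, 50 x 110 x 45 mm, between robot and machine bed; origin at the middle of its underside. A bystander: leave it alone
- glue_bottle: white glue bottle, 52 mm diameter, 120 mm high, close to the tray; origin at the middle of its underside. A bystander: leave it alone
- pliers: pliers lying flat, about 185 mm long, 15 mm high, between robot and machine bed; origin at the middle of its underside. A bystander: leave it alone

How it is judged:
By the outcome, as a careful person would: the job done as asked, in the order asked, and still so for the second after the job is handed in, with the robot touching nothing.
It also fails if it takes over 72 s, if anything falls off the work surface, if the arm or the gripper's body presses on something with over 40 N, if the wrist force passes 120 N, or if a joint passes its speed limit or range.

## Working session

There is one attempt and no reset: what is moved stays moved. The work goes in short steps, Python scripts to look and compute and a tool call to move; the robot and the scene stay as the last step left them, time stands still between calls to the robot, and variables do not carry over. Pictures are saved under pics/ and viewed, at most 10 in all, crops included, and the job is handed in when it is done.

Besides the shell and the picture viewer there is one more tool, called after "Request:" as name([rows], argument=value, ...), one row to a line, values as JSON. arm_command: Moves the arm, as the interface text tells. Its arguments: {"type":"object","properties":{"commands":{"type":"array"},"grip":{"type":"number"}},"required":["commands"]}

```bash
mkdir -p pics; ls
python3 - <<'E'
from workcell import manip,camera
import cv2,numpy as np
s=manip.get_state();print(s)
for n in("scene","top"):
    c=camera(n);np.savez(f"pics/{n}0.npz",**c);cv2.imwrite(f"pics/{n}0.png",cv2.resize(c["pixels"],(800,600),interpolation=cv2.INTER_CUBIC))
    print(n,c["fx"],c["cx"],c["cy"],c["R"],c["t"])
E
```

```text
pics
{'time_s': 0.0, 'q': array([ 8.70091403e+01,  2.20919070e+01,  3.81560679e-01, -2.80750346e-02,
       -6.84116793e+01, -1.48176453e+01]), 'dq': array([ 0.01268165,  0.03178839,  0.01504791,  0.00385233, -0.00691237,
       -0.08489977]), 'tau': array([-2.21610194e-04, -3.90664530e+01,  1.87405103e+01,  4.21981126e+00,
        1.09599216e-02, -1.89407342e-04]), 'tool_pos': array([0.19094401, 0.59451749, 0.22946205]), 'tcp_rot': array([[ 9.52028732e-01, -3.06008127e-01, -5.66129207e-04],
       [-3.06008633e-01, -9.52026414e-01, -2.10303247e-03],
       [ 1.04575068e-04,  2.17538776e-03, -9.99997628e-01]]), 'wrist_force': array([-0.27847321, -0.29348003,  0.4958069 ]), 'wrist_torque': array([-0.0122974 ,  0.00105731,  0.0170391 ]), 'grasp_force': 0.0, 'grip_width': 0.08696764572541327}
scene 364.06079171632274 254.75975998451437 189.04268600141904 [[-0.359236    0.93312569 -0.01503159]
 [ 0.77368131  0.28876843 -0.56394151]
 [-0.52188766 -0.21421775 -0.82567792]] [ 0.18791804 -0.39317327  1.40101727]
top 363.13063972905843 261.64869013044665 191.97203917516222 [[-0.02111138 -0.99975677  0.00638121]
 [-0.97979553  0.01941933 -0.19905682]
 [ 0.19888448 -0.01045464 -0.97996717]] [0.03319642 0.60275327 1.08136131]
```

View pics/top0.png

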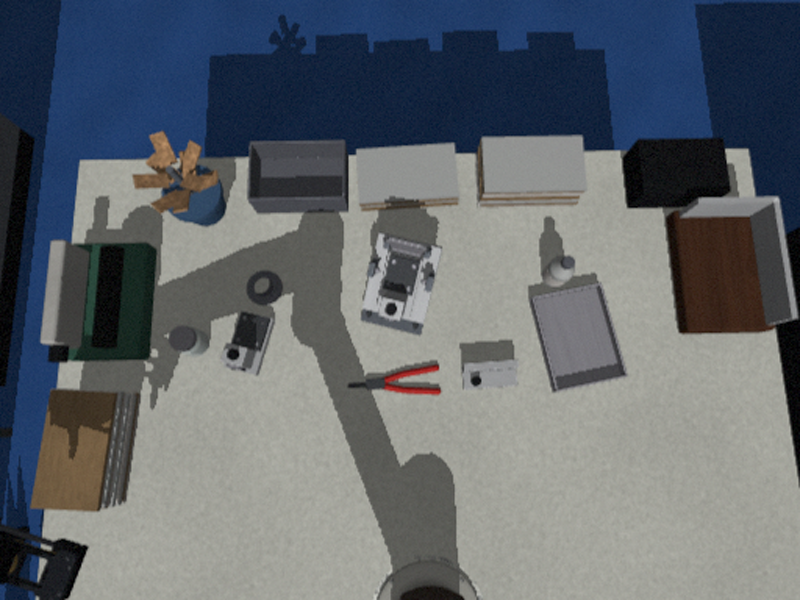

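View pics/scene0.png

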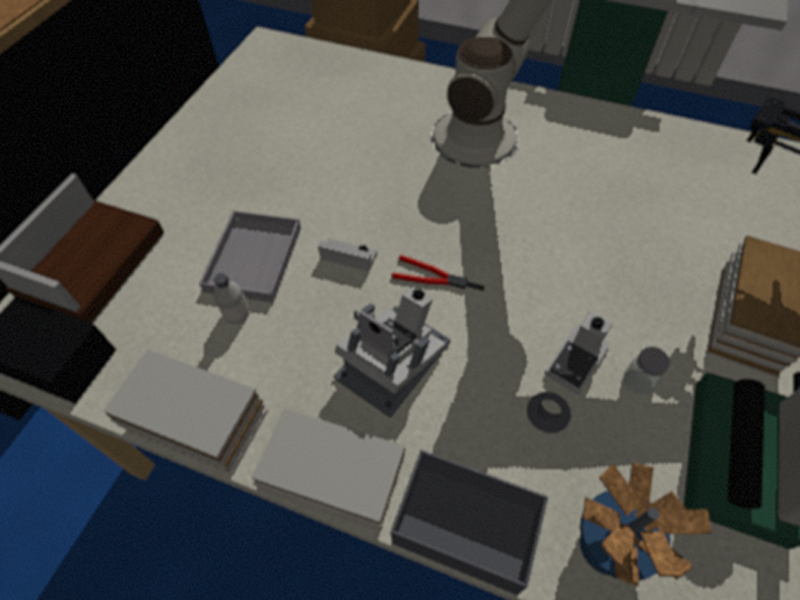

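The top view shows the worn head on the bed (knob at 391,309), the fresh head (knob at 233,354) between the jar (187,338) and the spool (265,287), and the tray centred near (578,338) with the glue bottle at (560,268). The scene view agrees, with the flap standing open at (378,338). Next I'll fit box models to the depth data.

```bash
cat > h.py <<'E'
import numpy as np
from scipy.optimize import least_squares
from scipy.spatial.transform import Rotation as Ro
D=np.radians
HEAD=[(-60,60,-35,35,0,18),(-52,-14,-22,22,18,85),(-12,58,-32,32,18,28)]
TRAY=[(-100,100,-75,75,0,5),(-100,-95,-75,75,0,30),(95,100,-75,75,0,30),(-100,100,-75,-70,0,30),(-100,100,70,75,0,30)]
BED=HEAD[:2]+[(-70,90,-65,65,-12,0),(9,39,52,64,0,52),(9,39,-64,-52,0,52),(66,82,34,46,0,40),(66,82,-46,-34,0,40)]
def rz(a): return Ro.from_euler('z',a).as_matrix()
SL=Ro.from_euler('y',-25,degrees=True).as_matrix()   # x up the slope, z tilts to -x
def cloud(c):
    z=c["z_map"].astype(float); v,u=np.nonzero(z>0); z=z[v,u]
    P=np.c_[(u-c["cx"])*z/c["fx"],(v-c["cy"])*z/c["fy"],z]
    return (P-c["t"])@c["R"]
def sdf(p,boxes):
    ds=[]
    for b in boxes:
        b=np.array(b)/1e3; ce=(b[::2]+b[1::2])/2; h=(b[1::2]-b[::2])/2
        q=abs(p-ce)-h
        ds.append(np.linalg.norm(np.maximum(q,0),axis=1)+np.minimum(q.max(1),0))
    return np.min(ds,0)
def fit(P,boxes,x0,tilt=False,z0=0.,zmin=.008,rad=.13,it=3,rm=.012):
    x=np.array([*x0[:2],z0,x0[2]],float)
    T=SL if tilt else np.eye(3)
    loc=lambda x,Q:(Q-x[:3])@(rz(x[3])@T)
    for k in range(it):
        Q=P[(np.hypot(*(P[:,:2]-x[:2]).T)<rad)&(P[:,2]>zmin)]
        Q=Q[abs(sdf(loc(x,Q),boxes))<(rm*(3-k) if k<2 else rm)]
        r=least_squares(lambda y:sdf(loc(y,Q),boxes),x,loss='soft_l1',f_scale=.002,x_scale=[.01,.01,.01,.1]); x=r.x
    return x,len(Q),np.median(abs(r.fun))*1e3
E
cat > m.py <<'E'
from h import *
import sys
def px(c,u,v,z):
    r=c["R"].T@np.array([(u-c["cx"])/c["fx"],(v-c["cy"])/c["fy"],1]); o=-c["R"].T@c["t"]
    return o+r*(z-o[2])/r[2]
np.set_printoptions(precision=4,suppress=True)
t=np.load("pics/top0.npz");s=np.load("pics/scene0.npz")
k=1/1.5625
for n,u,v,z in [("fresh",250,338,.028),("bed",403,282,.085),("tray",578,338,.01),("jar",187,338,.085),("spool",265,287,.05),("bottle",560,272,.06),("stop",490,375,.04),("pliers",395,380,.01)]: print(n,px(t,u*k,v*k,z))
for c in (t,s):
    P=cloud(c)
    g=P[(abs(P[:,2])<.02)&(abs(P[:,1])<.4)&(P[:,0]>.2)&(P[:,0]<.8)]; print("table",np.median(g[:,2]),g[:,2].std())
    print("fresh",fit(P,HEAD,[*px(t,250*k,338*k,.028)[:2],-.5],rad=.1))
    print("bed",fit(P,BED,[*px(t,403*k,282*k,.085)[:2],-.25],True,.057,.03))
    print("tray",fit(P,TRAY,[*px(t,578*k,338*k,.01)[:2],.2],zmin=-.01))
E
python3 m.py
```

```text
fresh [0.5372 0.346  0.028 ]
bed [0.6349 0.0319 0.085 ]
tray [ 0.5259 -0.3296  0.01  ]
jar [0.5317 0.4523 0.085 ]
spool [0.6382 0.3132 0.05  ]
bottle [ 0.6554 -0.2883  0.06  ]
stop [ 0.4513 -0.1383  0.04  ]
pliers [0.4472 0.0521 0.01  ]
table 0.002107007689744137 0.003433235981248803
fresh (array([ 0.5304,  0.354 ,  0.002 , -0.2616]), 889, np.float64(1.314737404398393))
bed (array([ 0.6396,  0.0394,  0.0608, -0.267 ]), 1911, np.float64(2.4272875536909475))
tray (array([ 0.5234, -0.3204,  0.0032,  0.1868]), 3630, np.float64(1.4471966675743595))
table -0.0013285941474091725 0.0037381010062227417
fresh (array([ 0.5307,  0.3526, -0.0015, -0.2789]), 1162, np.float64(0.9772574841394633))
bed (array([ 0.6395,  0.0393,  0.0562, -0.2694]), 2154, np.float64(1.020193287471955))
tray (array([ 0.5327, -0.3182, -0.0006,  0.1837]), 2847, np.float64(1.264254088834911))
```

```bash
cat > go.py <<'E'
# go.py frame x y z(mm, TCP in the head frame placed there) [pitch_deg] [rows]: per-row command
from h import *
import sys,json
from scipy.linalg import logm,expm
from workcell import manip
F=json.load(open("frames.json"))
def T(R,p): M=np.eye(4);M[:3,:3]=R;M[:3,3]=p;return M
def frame(n):
    x,y,z,a,tilt=F[n]; return T(rz(a)@(SL if tilt else np.eye(3)),[x,y,z])
FL=T(np.diag([1.,-1,-1]),[0,0,0])
s=manip.get_state(); cur=T(s["tcp_rot"],s["tool_pos"])
np.set_printoptions(precision=4,suppress=True)
print("t",round(s["time_s"],2),"pos",s["tool_pos"],"F",s["wrist_force"],"w",s["grip_width"],"gf",s["grasp_force"])
for n in F:
    L=np.linalg.inv(frame(n))@cur@FL; print(n,"tcp mm",L[:3,3]*1e3,"rv",Ro.from_matrix(L[:3,:3]).as_rotvec())
for a in sys.argv[1:]:
    a=a.split(","); p=np.array([float(v) for v in a[1:4]])/1e3
    pit=float(a[4]) if len(a)>4 else 0
    tg=frame(a[0])@T(Ro.from_euler('y',pit,degrees=True).as_matrix(),p)@FL
    rel=np.linalg.inv(cur)@tg
    n=int(a[5]) if len(a)>5 else int(max(np.ceil(np.linalg.norm(rel[:3,3])/.042),np.ceil(Ro.from_matrix(rel[:3,:3]).magnitude()/.13),1))
    m=expm(np.real(logm(rel))/n)
    print(a,"rows",n,np.r_[m[:3,3]*1e3,Ro.from_matrix(m[:3,:3]).as_rotvec()].round(4).tolist()); cur=tg
E
echo '{"bed":[0.6395,0.0393,0.057,-0.268,1],"fresh":[0.5305,0.3533,0,-0.27,0],"tray":[0.529,-0.319,0.005,0.185,0]}'>frames.json
python3 go.py bed,-33,0,150
```

```text
t 0.1 pos [0.1909 0.5946 0.2296] F [-0.9483 -0.0912 -0.4799] w 0.08728695644868939 gf 0.0
bed tcp mm [-452.3501  416.6702  401.3258] rv [-0.0113  0.4362 -0.0419]
fresh tcp mm [-391.6035  141.9599  229.5533] rv [-0.002  -0.0001 -0.041 ]
tray tcp mm [-164.2345  960.1641  224.5533] rv [-0.002   0.0004 -0.496 ]
['bed', '-33', '0', '150'] rows 16 [29.9334, 25.3449, 9.4497, 0.0007, 0.0273, -0.0026]
```

Request:
arm_command([
  [30, 25.3, 9.4, 0.0007, 0.0273, -0.0026],
  [30, 25.3, 9.4, 0.0007, 0.0273, -0.0026],
  [30, 25.3, 9.4, 0.0007, 0.0273, -0.0026],
  [30, 25.3, 9.4, 0.0007, 0.0273, -0.0026],
  [30, 25.3, 9.4, 0.0007, 0.0273, -0.0026],
], grip=87)

```text
time_s: 0.6
tool_pos: [0.2987, 0.4269, 0.191]
tcp_rot: [[0.947, -0.293, 0.131], [-0.29, -0.956, -0.039], [0.137, -0.001, -0.991]]
wrist_force: [0.5, 1.3, -0.3]
grip_width: 0.0869
grasp_force: 0.0
```

Request:
arm_command([
  [30, 25.3, 9.4, 0.0007, 0.0273, -0.0026],
  [30, 25.3, 9.4, 0.0007, 0.0273, -0.0026],
  [30, 25.3, 9.4, 0.0007, 0.0273, -0.0026],
  [30, 25.3, 9.4, 0.0007, 0.0273, -0.0026],
  [30, 25.3, 9.4, 0.0007, 0.0273, -0.0026],
])

```text
time_s: 1.1
tool_pos: [0.4117, 0.261, 0.1733]
tcp_rot: [[0.924, -0.28, 0.26], [-0.27, -0.96, -0.073], [0.27, -0.003, -0.963]]
wrist_force: [0.6, 0.2, 0.8]
grip_width: 0.0871
grasp_force: 0.0
```

Request:
arm_command([
  [30, 25.3, 9.4, 0.0007, 0.0273, -0.0026],
  [30, 25.3, 9.4, 0.0007, 0.0273, -0.0026],
  [30, 25.3, 9.4, 0.0007, 0.0273, -0.0026],
  [30, 25.3, 9.4, 0.0007, 0.0273, -0.0026],
  [30, 25.3, 9.4, 0.0007, 0.0273, -0.0026],
])

```text
time_s: 1.6
tool_pos: [0.5278, 0.0963, 0.1768]
tcp_rot: [[0.884, -0.267, 0.385], [-0.246, -0.964, -0.105], [0.399, -0.002, -0.917]]
wrist_force: [0.3, 0.4, 0.5]
grip_width: 0.087
grasp_force: 0.0
```

Request:
arm_command([
  [30, 25.3, 9.4, 0.0007, 0.0273, -0.0026],
  [0, 0, 0, 0, 0, 0],
  [0, 0, 0, 0, 0, 0],
])

```text
time_s: 1.9
tool_pos: [0.5507, 0.0638, 0.1799]
tcp_rot: [[0.873, -0.267, 0.408], [-0.243, -0.964, -0.112], [0.423, -0.001, -0.906]]
wrist_force: [-0.4, 0.7, -0.4]
grip_width: 0.0872
grasp_force: 0.0
```

```bash
python3 - <<'E'
from workcell import camera
import cv2,numpy as np
from h import *
c=camera("wrist");np.savez("pics/w1.npz",**c);cv2.imwrite("pics/w1.png",cv2.resize(c["pixels"],(800,600)))
P=cloud(c)
print(fit(P,BED,[.6395,.0393,-.268],True,.057,.03))
E
python3 go.py bed,-33,0,49
```

```text
(array([ 0.63851232,  0.0391558 ,  0.05903979, -0.27167702]), 25407, np.float64(1.535080422454052))
t 1.95 pos [0.5506 0.0648 0.1801] F [ 0.0698 -0.2267 -0.6534] w 0.08720598087473003 gf 0.0
bed tcp mm [-31.8208   1.06   150.6237] rv [ 0.0013 -0.0001 -0.0013]
fresh tcp mm [  96.307  -272.6753  180.0634] rv [ 0.0019 -0.4364  0.001 ]
tray tcp mm [ 91.82   373.2952 175.0634] rv [-0.0974 -0.4293 -0.4467]
['bed', '-33', '0', '49'] rows 3 [-0.3952, 0.3819, 33.8742, -0.0004, -0.0, -0.0004]
```

View pics/w1.png

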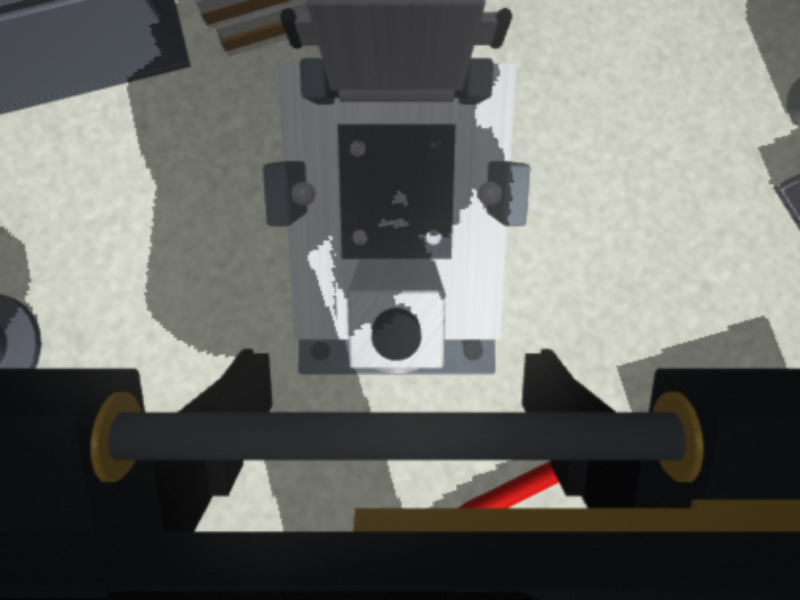

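The wrist view has the tower and knob (397,333) centred between the fingers (262 and 532) and square to them, and its fit agrees with the other cameras. I'll descend and grip.

Request:
arm_command([
  [-1.2, 1.1, 30, 0, 0, 0],
  [0, 0, 30, 0, 0, 0],
  [0, 0, 22, 0, 0, 0],
  [0, 0, 13, 0, 0, 0],
  [0, 0, 6, 0, 0, 0],
])

```text
time_s: 2.45
tool_pos: [0.5885, 0.0541, 0.1017]
tcp_rot: [[0.871, -0.264, 0.413], [-0.238, -0.964, -0.115], [0.429, 0.002, -0.903]]
wrist_force: [0.1, -0.0, -0.3]
grip_width: 0.0872
grasp_force: 0.0
```

Request:
arm_command([
  [0, 0, 0, 0, 0, 0],
  [0, 0, 0, 0, 0, 0],
])

```text
time_s: 2.65
tool_pos: [0.5891, 0.0539, 0.1034]
tcp_rot: [[0.87, -0.265, 0.416], [-0.239, -0.964, -0.115], [0.431, 0.001, -0.902]]
wrist_force: [-0.3, 0.3, 0.1]
grip_width: 0.0872
grasp_force: 0.0
```

Request:
arm_command([
  [0, 0, 0, 0, 0, 0],
  [0, 0, 0, 0, 0, 0],
  [0, 0, 0, 0, 0, 0],
  [0, 0, 0, 0, 0, 0],
  [0, 0, 0, 0, 0, 0],
], grip=30)

```text
time_s: 3.15
tool_pos: [0.5891, 0.0532, 0.1034]
tcp_rot: [[0.87, -0.266, 0.416], [-0.24, -0.964, -0.115], [0.431, 0.001, -0.902]]
wrist_force: [-0.1, -0.9, -0.2]
grip_width: 0.0549
grasp_force: 0.0
```

```bash
python3 go.py
```

```text
t 3.15 pos [0.5891 0.0532 0.1034] F [-0.0543 -0.9149 -0.1609] w 0.05486797917554684 gf 0.0
bed tcp mm [-27.7759   0.0459  64.1689] rv [-0.0012 -0.0095 -0.0013]
fresh tcp mm [ 136.5123 -273.609   103.4182] rv [-0.0005 -0.4459  0.0005]
tray tcp mm [127.5245 354.7878  98.4182] rv [-0.1019 -0.438  -0.4469]
```

```bash
python3 go.py bed,-33,0,49,0,3
```

```text
t 3.15 pos [0.5891 0.0532 0.1034] F [-0.0543 -0.9149 -0.1609] w 0.05486797917554684 gf 0.0
bed tcp mm [-27.7759   0.0459  64.1689] rv [-0.0012 -0.0095 -0.0013]
fresh tcp mm [ 136.5123 -273.609   103.4182] rv [-0.0005 -0.4459  0.0005]
tray tcp mm [127.5245 354.7878  98.4182] rv [-0.1019 -0.438  -0.4469]
['bed', '-33', '0', '49', '0', '3'] rows 3 [-1.7735, 0.0127, 5.0452, 0.0004, -0.0032, -0.0004]
```

Request:
arm_command([
  [-1.8, 0, 5, 0, -0.0032, 0],
  [-1.8, 0, 5, 0, -0.0032, 0],
  [-1.8, 0, 5, 0, -0.0032, 0],
  [0, 0, 0, 0, 0, 0],
], grip=65)

```text
time_s: 3.55
tool_pos: [0.5906, 0.0526, 0.0873]
tcp_rot: [[0.874, -0.268, 0.405], [-0.242, -0.964, -0.115], [0.421, 0.003, -0.907]]
wrist_force: [-0.7, -0.9, 0.3]
grip_width: 0.0646
grasp_force: 0.0
```

```bash
python3 go.py bed,-33,0,49,0,1
```

```text
t 3.55 pos [0.5906 0.0526 0.0873] F [-0.685  -0.8782  0.3416] w 0.06464747411051427 gf 0.0
bed tcp mm [-33.1064  -0.1512  48.898 ] rv [-0.0036  0.0016 -0.0016]
fresh tcp mm [ 138.1354 -273.8029   87.3252] rv [-0.0028 -0.4347 -0.0004]
tray tcp mm [128.8972 353.9004  82.3252] rv [-0.1016 -0.4265 -0.4482]
['bed', '-33', '0', '49', '0', '1'] rows 1 [0.106, -0.151, -0.1028, 0.0036, 0.0016, -0.0016]
```

Pose is on target; closing the fingers, then lifting gently.

Request:
arm_command([
  [0, 0, 0, 0, 0, 0],
  [0, 0, 0, 0, 0, 0],
  [0, 0, 0, 0, 0, 0],
  [0, 0, 0, 0, 0, 0],
  [0, 0, 0, 0, 0, 0],
], grip=30)

```text
time_s: 4.05
tool_pos: [0.5907, 0.0531, 0.0881]
tcp_rot: [[0.874, -0.267, 0.406], [-0.241, -0.964, -0.114], [0.422, 0.002, -0.906]]
wrist_force: [-1.1, -1.0, 1.5]
grip_width: 0.0439
grasp_force: 30.0
```

Request:
arm_command([
  [0, 0, 0, 0, 0, 0],
  [0, 0, 0, 0, 0, 0],
])

```text
time_s: 4.25
tool_pos: [0.5907, 0.0531, 0.0881]
tcp_rot: [[0.874, -0.267, 0.406], [-0.241, -0.964, -0.114], [0.422, 0.002, -0.906]]
wrist_force: [-1.8, 0.1, 1.9]
grip_width: 0.0438
grasp_force: 30.0
```

```bash
python3 go.py bed,-33,0,49,0,1
```

```text
t 4.25 pos [0.5907 0.0531 0.0881] F [-1.8263  0.1058  1.9419] w 0.04380218145452555 gf 29.99849604908377
bed tcp mm [-32.7918   0.363   49.6414] rv [-0.0027  0.0004 -0.0015]
fresh tcp mm [ 138.1052 -273.2888   88.132 ] rv [-0.0019 -0.4359 -0.0001]
tray tcp mm [129.0961 354.3754  83.132 ] rv [-0.1011 -0.4279 -0.4478]
['bed', '-33', '0', '49', '0', '1'] rows 1 [-0.2074, 0.3615, 0.6425, 0.0027, 0.0004, -0.0015]
```

Request:
arm_command([
  [0, 0, -4, 0, 0, 0],
  [0, 0, -6, 0, 0, 0],
  [0, 0, -8, 0, 0, 0],
  [0, 0, -10, 0, 0, 0],
  [0, 0, -12, 0, 0, 0],
])

```text
time_s: 4.75
tool_pos: [0.572, 0.0566, 0.1214]
tcp_rot: [[0.876, -0.268, 0.4], [-0.242, -0.963, -0.116], [0.417, 0.005, -0.909]]
wrist_force: [0.7, 0.9, -4.5]
grip_width: 0.0439
grasp_force: 30.0
```

Request:
arm_command([
  [0, 0, -15, 0, 0, 0],
  [0, 0, -15, 0, 0, 0],
  [0, 0, -15, 0, 0, 0],
  [0, 0, 0, 0, 0, 0],
])

```text
time_s: 5.15
tool_pos: [0.5554, 0.0636, 0.1649]
tcp_rot: [[0.874, -0.267, 0.406], [-0.241, -0.964, -0.114], [0.421, 0.001, -0.907]]
wrist_force: [1.0, 1.6, -6.0]
grip_width: 0.0441
grasp_force: 30.0
```

```bash
python3 go.py tray,-33,0,140 tray,-33,0,65
```

```text
t 5.15 pos [0.5554 0.0636 0.1649] F [ 0.9692  1.5664 -6.0483] w 0.044069667301874 gf 29.996343625243753
bed tcp mm [-33.7297   1.1496 134.8078] rv [-0.002   0.0013 -0.0011]
fresh tcp mm [ 101.2609 -272.5759  164.9226] rv [-0.0013 -0.435   0.0004]
tray tcp mm [ 96.3136 371.2075 159.9226] rv [-0.1002 -0.4272 -0.4473]
['tray', '-33', '0', '140'] rows 10 [-3.937, 39.4226, 1.8095, 0.01, -0.0427, -0.0447]
['tray', '-33', '0', '65'] rows 2 [-0.0, 0.0, 37.5, 0.0, 0.0, -0.0]
```

Request:
arm_command([
  [-2, 19.7, 0.9, 0.005, -0.0213, -0.0223],
  [-3.9, 39.4, 1.8, 0.01, -0.0427, -0.0447],
  [-3.9, 39.4, 1.8, 0.01, -0.0427, -0.0447],
  [-3.9, 39.4, 1.8, 0.01, -0.0427, -0.0447],
  [-3.9, 39.4, 1.8, 0.01, -0.0427, -0.0447],
])

```text
time_s: 5.65
tool_pos: [0.5141, -0.0855, 0.1541]
tcp_rot: [[0.961, -0.101, 0.257], [-0.089, -0.994, -0.058], [0.261, 0.033, -0.965]]
wrist_force: [0.7, -1.4, -5.7]
grip_width: 0.044
grasp_force: 30.0
```

Request:
arm_command([
  [-3.9, 39.4, 1.8, 0.01, -0.0427, -0.0447],
  [-3.9, 39.4, 1.8, 0.01, -0.0427, -0.0447],
  [-3.9, 39.4, 1.8, 0.01, -0.0427, -0.0447],
  [-3.9, 39.4, 1.8, 0.01, -0.0427, -0.0447],
  [-3.9, 39.4, 1.8, 0.01, -0.0427, -0.0447],
])

```text
time_s: 6.15
tool_pos: [0.4946, -0.2828, 0.1479]
tcp_rot: [[0.991, 0.124, 0.047], [0.125, -0.992, -0.011], [0.045, 0.017, -0.999]]
wrist_force: [2.5, 0.5, -5.2]
grip_width: 0.0439
grasp_force: 30.0
```

Request:
arm_command([
  [-2, 19.7, 0.9, 0.005, -0.0213, -0.0223],
  [0, 0, 0, 0, 0, 0],
  [0, 0, 0, 0, 0, 0],
])

```text
time_s: 6.45
tool_pos: [0.4954, -0.3008, 0.1469]
tcp_rot: [[0.989, 0.144, 0.026], [0.144, -0.99, -0.009], [0.025, 0.012, -1.0]]
wrist_force: [0.2, 0.9, -5.4]
grip_width: 0.0439
grasp_force: 30.0
```

```bash
python3 - <<'E'
from workcell import camera
import cv2,numpy as np
from h import *
np.set_printoptions(precision=4,suppress=True)
a=camera("top");b=camera("scene")
for c in(a,b):
    P=cloud(c); print("tray",fit(P,TRAY,[.529,-.319,.185],zmin=-.01,rm=.006)); 
cv2.imwrite("pics/p2.png",np.hstack([cv2.resize(a["pixels"][140:300,280:450],None,fx=2.3,fy=2.3),cv2.resize(b["pixels"][90:250,100:270],None,fx=2.3,fy=2.3)]))
E
python3 go.py tray,-33,0,140 tray,-33,0,60
```

```text
tray (array([ 0.5045, -0.3212,  0.0025,  0.2524]), 612, np.float64(1.3268085938628358))
tray (array([ 0.5329, -0.3186, -0.001 ,  0.1857]), 2000, np.float64(1.1888656308160128))
t 6.55 pos [ 0.496  -0.2997  0.148 ] F [ 0.2003  1.0728 -6.4061] w 0.04396871244136503 gf 29.996370126027614
bed tcp mm [  -5.5754 -364.9293  102.9959] rv [0.0832 0.4011 0.4097]
fresh tcp mm [ 140.9536 -638.576   147.9897] rv [-0.0073 -0.029   0.4171]
tray tcp mm [-28.8753  25.0004 142.9897] rv [-0.0136 -0.0264 -0.0378]
['tray', '-33', '0', '140'] rows 1 [-3.2592, 25.0978, 3.2323, 0.0136, -0.0264, -0.0378]
['tray', '-33', '0', '60'] rows 2 [-0.0, 0.0, 40.0, 0.0, 0.0, -0.0]
```

View pics/p2.png

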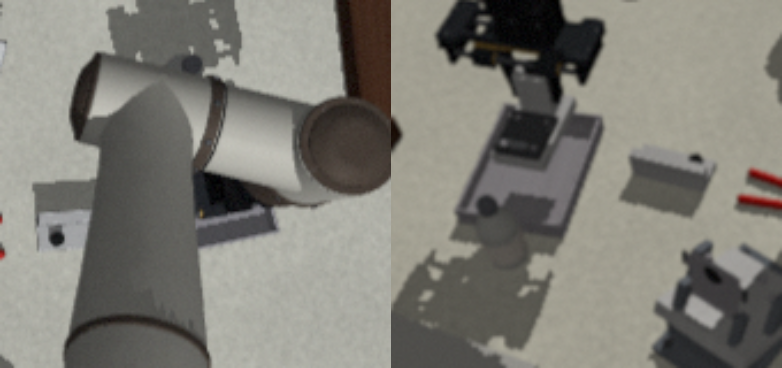

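The scene crop (right half) shows the head held upright over the tray (deck at 525,130), with the bottle (490,225) clear of it. The top view is blocked by the arm.

Request:
arm_command([
  [-1.6, 12.5, 1.6, 0.0068, -0.0132, -0.0189],
  [-1.6, 12.5, 1.6, 0.0068, -0.0132, -0.0189],
  [0, 0, 25, 0, 0, 0],
  [0, 0, 25, 0, 0, 0],
  [0, 0, 15, 0, 0, 0],
])

```text
time_s: 7.05
tool_pos: [0.4968, -0.3239, 0.0793]
tcp_rot: [[0.983, 0.185, -0.0], [0.185, -0.983, 0.001], [-0.0, -0.001, -1.0]]
wrist_force: [-0.4, -0.1, -6.4]
grip_width: 0.044
grasp_force: 30.0
```

Request:
arm_command([
  [0, 0, 0, 0, 0, 0],
  [0, 0, 0, 0, 0, 0],
])

```text
time_s: 7.25
tool_pos: [0.4986, -0.325, 0.0817]
tcp_rot: [[0.983, 0.186, 0.003], [0.186, -0.983, -0.001], [0.003, 0.002, -1.0]]
wrist_force: [0.5, -0.5, -5.3]
grip_width: 0.044
grasp_force: 30.0
```

```bash
python3 go.py tray,-31,0,55 tray,-31,0,50,0,3
```

```text
t 7.25 pos [ 0.4986 -0.325   0.0817] F [ 0.4743 -0.5057 -5.2518] w 0.04400837926197151 gf 29.996348745189607
bed tcp mm [ -25.2555 -388.6189   39.0783] rv [0.098  0.4256 0.448 ]
fresh tcp mm [ 150.1775 -662.2472   81.7435] rv [-0.0013 -0.0031  0.457 ]
tray tcp mm [-30.9924  -0.3161  76.7435] rv [-0.0019 -0.0027  0.0021]
['tray', '-31', '0', '55'] rows 1 [-0.0658, -0.3582, 21.7427, 0.0019, -0.0027, 0.0021]
['tray', '-31', '0', '50', '0', '3'] rows 3 [0.0, 0.0, 1.6667, 0.0, 0.0, -0.0]
```

Request:
arm_command([
  [0, 0, 7, 0.0019, -0.0027, 0],
  [0, 0, 7, 0, 0, 0],
  [0, 0, 5, 0, 0, 0],
  [0, 0, 0, 0, 0, 0],
  [0, 0, 0, 0, 0, 0],
])

```text
time_s: 7.75
tool_pos: [0.4981, -0.3255, 0.0622]
tcp_rot: [[0.983, 0.185, -0.001], [0.185, -0.983, 0.001], [-0.0, -0.001, -1.0]]
wrist_force: [0.5, 0.4, -6.3]
grip_width: 0.0437
grasp_force: 30.0
```

Request:
arm_command([
  [0, 0, 1.5, 0, 0, 0],
  [0, 0, 1.5, 0, 0, 0],
  [0, 0, 1, 0, 0, 0],
  [0, 0, 1, 0, 0, 0],
])

```text
time_s: 8.15
tool_pos: [0.4982, -0.3255, 0.0572]
tcp_rot: [[0.983, 0.185, -0.0], [0.185, -0.983, 0.001], [-0.0, -0.001, -1.0]]
wrist_force: [-0.2, -0.1, -6.0]
grip_width: 0.0438
grasp_force: 30.0
```

```bash
python3 go.py
```

```text
t 8.15 pos [ 0.4982 -0.3255  0.0572] F [-0.1635 -0.0903 -5.9864] w 0.04383245301230809 gf 29.99634407227859
bed tcp mm [ -35.8697 -389.1569   16.9766] rv [0.0996 0.429  0.4462]
fresh tcp mm [ 149.8995 -662.7858   57.2268] rv [0.0007 0.0002 0.4556]
tray tcp mm [-31.4789  -0.6777  52.2268] rv [0.0007 0.0001 0.0006]
```

Request:
arm_command([
  [0, 0, 1, 0, 0, 0],
  [0, 0, 1, 0, 0, 0],
])

```text
time_s: 8.35
tool_pos: [0.4982, -0.3254, 0.0552]
tcp_rot: [[0.983, 0.185, -0.0], [0.185, -0.983, 0.001], [-0.0, -0.001, -1.0]]
wrist_force: [-0.8, 0.2, -6.2]
grip_width: 0.0439
grasp_force: 30.0
```

Request:
arm_command([
  [0, 0, 0.7, 0, 0, 0],
  [0, 0, 0, 0, 0, 0],
])

```text
time_s: 8.55
tool_pos: [0.4981, -0.3254, 0.0544]
tcp_rot: [[0.983, 0.185, -0.001], [0.185, -0.983, 0.001], [-0.0, -0.001, -1.0]]
wrist_force: [0.6, -0.4, -6.1]
grip_width: 0.0439
grasp_force: 30.0
```

Request:
arm_command([
  [0, 0, 0.8, 0, 0, 0],
  [0, 0, 0, 0, 0, 0],
])

```text
time_s: 8.75
tool_pos: [0.4983, -0.3255, 0.0541]
tcp_rot: [[0.983, 0.185, -0.0], [0.185, -0.983, 0.0], [0.0, -0.0, -1.0]]
wrist_force: [-0.3, 0.2, -3.7]
grip_width: 0.044
grasp_force: 30.0
```

Request:
arm_command([
  [0, 0, 0.8, 0, 0, 0],
  [0, 0, 0, 0, 0, 0],
])

```text
time_s: 8.95
tool_pos: [0.4983, -0.3255, 0.0541]
tcp_rot: [[0.983, 0.185, 0.0], [0.185, -0.983, 0.0], [0.0, -0.0, -1.0]]
wrist_force: [-2.3, 3.9, 3.6]
grip_width: 0.0438
grasp_force: 30.0
```

Request:
arm_command([
  [0, 0, 0.8, 0, 0, 0],
  [0, 0, 0, 0, 0, 0],
])

```text
time_s: 9.15
tool_pos: [0.4983, -0.3255, 0.054]
tcp_rot: [[0.983, 0.185, 0.0], [0.185, -0.983, 0.0], [0.0, -0.0, -1.0]]
wrist_force: [-4.5, 4.5, 7.7]
grip_width: 0.0442
grasp_force: 30.0
```

Contact found and the sole is on the tray floor. I'll release and retreat.

Request:
arm_command([
  [0, 0, -0.8, 0, 0, 0],
  [0, 0, 0, 0, 0, 0],
  [0, 0, 0, 0, 0, 0],
  [0, 0, 0, 0, 0, 0],
  [0, 0, 0, 0, 0, 0],
], grip=87)

```text
time_s: 9.65
tool_pos: [0.4983, -0.3256, 0.0528]
tcp_rot: [[0.983, 0.185, -0.0], [0.185, -0.983, 0.001], [-0.0, -0.001, -1.0]]
wrist_force: [0.9, -0.0, 0.8]
grip_width: 0.0758
grasp_force: 0.0
```

Request:
arm_command([
  [0, 0, -15, 0, 0, 0],
  [0, 0, -25, 0, 0, 0],
  [0, 0, -35, 0, 0, 0],
  [0, 0, -35, 0, 0, 0],
  [0, 0, -35, 0, 0, 0],
])

```text
time_s: 10.15
tool_pos: [0.498, -0.3255, 0.1992]
tcp_rot: [[0.983, 0.185, -0.0], [0.185, -0.983, 0.001], [-0.0, -0.001, -1.0]]
wrist_force: [0.4, 0.9, 0.8]
grip_width: 0.0872
grasp_force: 0.0
```

```bash
python3 go.py fresh,-33,0,190 fresh,-33,0,150
```

```text
t 10.15 pos [ 0.498  -0.3255  0.1992] F [0.3724 0.9398 0.7702] w 0.08718692336000722 gf 0.0
bed tcp mm [  24.0253 -389.2621  145.6815] rv [0.0997 0.4293 0.4462]
fresh tcp mm [ 149.7899 -662.8913  199.1858] rv [0.0007 0.0005 0.4556]
tray tcp mm [-31.6236  -0.7243 194.1858] rv [0.0008 0.0003 0.0006]
['fresh', '-33', '0', '190'] rows 17 [-1.1367, -40.7836, 0.5574, -0.0, 0.0, 0.0268]
['fresh', '-33', '0', '150'] rows 1 [-0.0, -0.0, 40.0, 0.0, 0.0, 0.0]
```

Request:
arm_command([
  [-1.1, -40.8, 0.6, 0, 0, 0.0268],
  [-1.1, -40.8, 0.6, 0, 0, 0.0268],
  [-1.1, -40.8, 0.6, 0, 0, 0.0268],
  [-1.1, -40.8, 0.6, 0, 0, 0.0268],
  [-1.1, -40.8, 0.6, 0, 0, 0.0268],
])

```text
time_s: 10.65
tool_pos: [0.4654, -0.1229, 0.1952]
tcp_rot: [[0.999, 0.05, 0.0], [0.05, -0.999, 0.001], [0.0, -0.001, -1.0]]
wrist_force: [0.8, 0.9, -0.2]
grip_width: 0.087
grasp_force: 0.0
```

Request:
arm_command([
  [-1.1, -40.8, 0.6, 0, 0, 0.0268],
  [-1.1, -40.8, 0.6, 0, 0, 0.0268],
  [-1.1, -40.8, 0.6, 0, 0, 0.0268],
  [-1.1, -40.8, 0.6, 0, 0, 0.0268],
  [-1.1, -40.8, 0.6, 0, 0, 0.0268],
])

```text
time_s: 11.15
tool_pos: [0.4605, 0.0814, 0.1925]
tcp_rot: [[0.997, -0.083, 0.0], [-0.083, -0.997, 0.001], [0.0, -0.001, -1.0]]
wrist_force: [1.0, -0.2, 0.2]
grip_width: 0.087
grasp_force: 0.0
```

Request:
arm_command([
  [-1.1, -40.8, 0.6, 0, 0, 0.0268],
  [-1.1, -40.8, 0.6, 0, 0, 0.0268],
  [-1.1, -40.8, 0.6, 0, 0, 0.0268],
  [-1.1, -40.8, 0.6, 0, 0, 0.0268],
  [-1.1, -40.8, 0.6, 0, 0, 0.0268],
])

```text
time_s: 11.65
tool_pos: [0.4829, 0.2842, 0.1894]
tcp_rot: [[0.977, -0.215, 0.0], [-0.215, -0.977, 0.001], [-0.0, -0.001, -1.0]]
wrist_force: [1.4, 1.2, -0.1]
grip_width: 0.0871
grasp_force: 0.0
```

Request:
arm_command([
  [-1.1, -40.8, 0.6, 0, 0, 0.0268],
  [-1.1, -40.8, 0.6, 0, 0, 0.0268],
  [0, 0, 0, 0, 0, 0],
  [0, 0, 0, 0, 0, 0],
])

```text
time_s: 12.05
tool_pos: [0.4991, 0.3628, 0.1873]
tcp_rot: [[0.964, -0.266, -0.001], [-0.266, -0.964, -0.0], [-0.001, 0.001, -1.0]]
wrist_force: [0.6, 0.5, -0.6]
grip_width: 0.0869
grasp_force: 0.0
```

```bash
python3 - <<'E'
from workcell import camera
import cv2,numpy as np
from h import *
np.set_printoptions(precision=4,suppress=True)
c=camera("wrist");P=cloud(c);print("fresh",fit(P,HEAD,[.5305,.3533,-.27],rad=.1,rm=.006))
cv2.imwrite("pics/w3.png",cv2.resize(c["pixels"],(640,480)))
b=camera("top");Q=cloud(b);print("worn",fit(Q,HEAD,[.529,-.319,.185],z0=.005,zmin=.037,rad=.08))
cv2.imwrite("pics/t3.png",cv2.resize(b["pixels"][150:270,320:420],None,fx=4,fy=4))
E
python3 go.py fresh,-33,0,150 fresh,-33,0,49
```

```text
fresh (array([ 0.5298,  0.353 ,  0.0004, -0.2723]), 9021, np.float64(0.44231622190504805))
worn (array([ 0.5286, -0.3209,  0.0101,  0.1845]), 371, np.float64(1.2875064624208974))
t 12.15 pos [0.4992 0.3614 0.188 ] F [-0.281   0.1087 -0.4407] w 0.08669550416993459 gf 0.0
bed tcp mm [-144.564   273.4592  211.9911] rv [-0.0007  0.4373 -0.0023]
fresh tcp mm [-32.3526  -0.5329 188.0338] rv [-0.0002  0.0009 -0.0003]
tray tcp mm [ 95.8463 674.2912 183.0338] rv [-0.      0.001  -0.4553]
['fresh', '-33', '0', '150'] rows 1 [-0.6126, -0.5412, 38.0343, 0.0002, 0.0009, -0.0003]
['fresh', '-33', '0', '49'] rows 3 [-0.0, -0.0, 33.6667, 0.0, 0.0, 0.0]
```

View pics/w3.png

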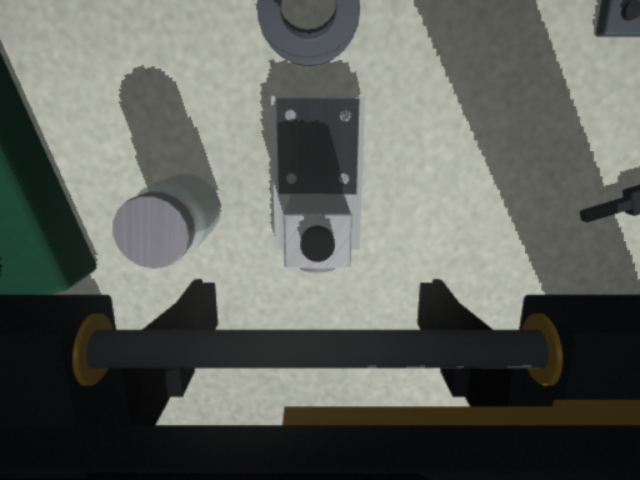

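View pics/t3.png

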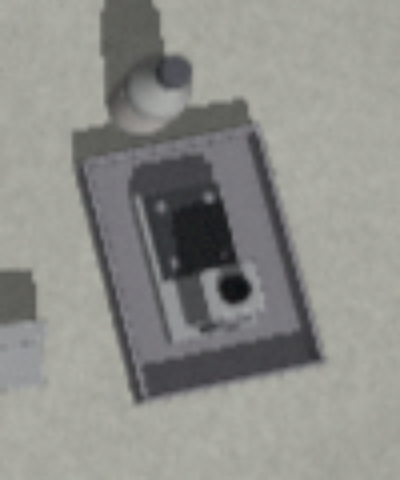

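The wrist view shows the fresh head's knob at (318,243), centred between the fingers, and the jar at (152,230) left of the left finger. The crop shows the worn head upright inside the tray. I'll narrow the fingers to clear the jar and descend.

```bash
sed -i 's/"fresh":\[0.5305,0.3533,0,-0.27,0\]/"fresh":[0.530,0.3531,0,-0.272,0]/' frames.json; python3 go.py fresh,-33,0,49,0,7
```

```text
t 12.15 pos [0.4992 0.3614 0.188 ] F [-0.281   0.1087 -0.4407] w 0.08669550416993459 gf 0.0
bed tcp mm [-144.564   273.4592  211.9911] rv [-0.0007  0.4373 -0.0023]
fresh tcp mm [-31.9236  -0.2707 188.0338] rv [-0.0002  0.0009  0.0017]
tray tcp mm [ 95.8463 674.2912 183.0338] rv [-0.      0.001  -0.4553]
['fresh', '-33', '0', '49', '0', '7'] rows 7 [-0.1433, -0.0413, 19.862, 0.0, 0.0001, 0.0002]
```

Request:
arm_command([
  [-1, -0.3, 15, 0, 0.0009, 0.0017],
  [0, 0, 25, 0, 0, 0],
  [0, 0, 25, 0, 0, 0],
  [0, 0, 25, 0, 0, 0],
  [0, 0, 20, 0, 0, 0],
], grip=66)

```text
time_s: 12.65
tool_pos: [0.4983, 0.3612, 0.0775]
tcp_rot: [[0.963, -0.27, -0.0], [-0.27, -0.963, -0.0], [-0.0, 0.0, -1.0]]
wrist_force: [0.7, 0.1, -0.4]
grip_width: 0.0668
grasp_force: 0.0
```

Request:
arm_command([
  [0, 0, 15, 0, 0, 0],
  [0, 0, 12, 0, 0, 0],
  [0, 0, 0, 0, 0, 0],
  [0, 0, 0, 0, 0, 0],
])

```text
time_s: 13.05
tool_pos: [0.4991, 0.3627, 0.0519]
tcp_rot: [[0.963, -0.269, 0.001], [-0.269, -0.963, 0.001], [0.001, -0.001, -1.0]]
wrist_force: [0.1, -0.1, -0.2]
grip_width: 0.0659
grasp_force: 0.0
```

```bash
python3 go.py fresh,-33,0,49,0,1
```

```text
t 13.05 pos [0.4991 0.3627 0.0519] F [ 0.064  -0.0732 -0.1501] w 0.06591745311038545 gf 0.0
bed tcp mm [-202.4976  274.6945   88.8363] rv [ 0.0004  0.4353 -0.0041]
fresh tcp mm [-32.3867   0.9628  51.9338] rv [ 0.0012 -0.0011  0.0001]
tray tcp mm [ 95.9751 675.6024  46.9338] rv [ 0.001  -0.0013 -0.4569]
['fresh', '-33', '0', '49', '0', '1'] rows 1 [-0.6165, 0.9665, 2.932, -0.0012, -0.0011, 0.0001]
```

Request:
arm_command([
  [-0.6, 0.9, 2.6, -0.0012, -0.0011, 0],
  [0, 0, 0, 0, 0, 0],
])

```text
time_s: 13.25
tool_pos: [0.498, 0.3624, 0.0493]
tcp_rot: [[0.963, -0.268, -0.0], [-0.268, -0.963, 0.0], [-0.0, -0.0, -1.0]]
wrist_force: [0.8, -0.5, -1.3]
grip_width: 0.0659
grasp_force: 0.0
```

Request:
arm_command([
  [0, 0, 0, 0, 0, 0],
  [0, 0, 0, 0, 0, 0],
  [0, 0, 0, 0, 0, 0],
  [0, 0, 0, 0, 0, 0],
  [0, 0, 0, 0, 0, 0],
], grip=30)

```text
time_s: 13.75
tool_pos: [0.498, 0.3626, 0.0488]
tcp_rot: [[0.963, -0.268, -0.0], [-0.268, -0.963, 0.0], [-0.0, -0.0, -1.0]]
wrist_force: [-0.3, 1.2, -0.1]
grip_width: 0.0435
grasp_force: 30.0
```

```bash
python3 go.py fresh,-33,0,49,0,1
```

```text
t 13.75 pos [0.498  0.3626 0.0488] F [-0.3329  1.2354 -0.1376] w 0.04350634236422992 gf 29.998606976587325
bed tcp mm [-204.7568  274.3284   86.4118] rv [-0.0007  0.4367 -0.0036]
fresh tcp mm [-33.4081   0.5926  48.7817] rv [0.0001 0.0004 0.0004]
tray tcp mm [ 94.8951 675.7209  43.7817] rv [ 0.0002  0.0003 -0.4566]
['fresh', '-33', '0', '49', '0', '1'] rows 1 [0.4078, 0.5928, -0.2185, -0.0001, 0.0004, 0.0004]
```

Gripped. Lift clear first.

Request:
arm_command([
  [0, 0, -6, 0, 0, 0],
  [0, 0, -15, 0, 0, 0],
  [0, 0, -28, 0, 0, 0],
  [0, 0, -32, 0, 0, 0],
  [0, 0, -32, 0, 0, 0],
])

```text
time_s: 14.25
tool_pos: [0.4965, 0.361, 0.1607]
tcp_rot: [[0.963, -0.269, -0.005], [-0.269, -0.963, -0.004], [-0.004, 0.005, -1.0]]
wrist_force: [0.3, 1.2, -6.1]
grip_width: 0.0439
grasp_force: 30.0
```

Request:
arm_command([
  [0, 0, -25, 0, 0, 0],
  [0, 0, -12, 0, 0, 0],
  [0, 0, 0, 0, 0, 0],
])

```text
time_s: 14.55
tool_pos: [0.4979, 0.3624, 0.1994]
tcp_rot: [[0.963, -0.269, -0.0], [-0.269, -0.963, 0.001], [-0.001, -0.001, -1.0]]
wrist_force: [0.8, -0.2, -6.9]
grip_width: 0.0436
grasp_force: 30.0
```

```bash
python3 go.py bed,-45,0.4,150
```

```text
t 14.55 pos [0.4979 0.3624 0.1994] F [ 0.8    -0.2235 -6.9318] w 0.0436215746145368 gf 29.998946143314242
bed tcp mm [-141.1153  274.0908  222.8893] rv [ 0.0001  0.4368 -0.0042]
fresh tcp mm [-33.4062   0.3551 199.3684] rv [ 0.001   0.0005 -0.    ]
tray tcp mm [ 94.792  675.5069 194.3684] rv [ 0.0011  0.0003 -0.457 ]
['bed', '-45', '0.4', '150'] rows 8 [14.0592, 34.1816, 5.9522, -0.0, 0.0546, -0.0005]
```

Request:
arm_command([
  [7, 17, 3, 0, 0.0273, 0],
  [14, 34.2, 6, 0, 0.0546, -0.0005],
  [14, 34.2, 6, 0, 0.0546, -0.0005],
  [14, 34.2, 6, 0, 0.0546, -0.0005],
  [14, 34.2, 6, 0, 0.0546, -0.0005],
])

```text
time_s: 15.05
tool_pos: [0.5177, 0.1941, 0.1749]
tcp_rot: [[0.936, -0.267, 0.23], [-0.258, -0.964, -0.069], [0.24, 0.005, -0.971]]
wrist_force: [1.4, -1.7, -5.7]
grip_width: 0.044
grasp_force: 30.0
```

Request:
arm_command([
  [14, 34.2, 6, 0, 0.0546, -0.0005],
  [14, 34.2, 6, 0, 0.0546, -0.0005],
  [14, 34.2, 6, 0, 0.0546, -0.0005],
  [7, 17, 3, 0, 0.0273, 0],
  [0, 0, 0, 0, 0, 0],
])

```text
time_s: 15.55
tool_pos: [0.5347, 0.0624, 0.1691]
tcp_rot: [[0.877, -0.27, 0.399], [-0.242, -0.963, -0.12], [0.416, 0.008, -0.909]]
wrist_force: [-2.0, -0.5, -6.4]
grip_width: 0.0439
grasp_force: 30.0
```

Request:
arm_command([
  [0, 0, 0, 0, 0, 0],
])

```text
time_s: 15.65
tool_pos: [0.5378, 0.0664, 0.1716]
tcp_rot: [[0.875, -0.266, 0.404], [-0.24, -0.964, -0.114], [0.42, 0.003, -0.908]]
wrist_force: [0.2, 0.2, -6.2]
grip_width: 0.0438
grasp_force: 30.0
```

```bash
python3 go.py bed,-33,0.4,90,0,4
```

```text
t 15.65 pos [0.5378 0.0664 0.1716] F [ 0.1873  0.167  -6.237 ] w 0.04379098600180305 gf 29.998856862075627
bed tcp mm [-46.9394  -0.7718 148.3422] rv [-0.0033  0.0032  0.0002]
fresh tcp mm [  84.5496 -274.0379  171.6063] rv [-0.0025 -0.4331  0.0034]
tray tcp mm [ 79.5652 377.2231 166.6063] rv [-0.1014 -0.4249 -0.4464]
['bed', '-33', '0.4', '90', '0', '4'] rows 4 [3.5143, -0.323, 14.5779, 0.0008, 0.0008, 0.0]
```

Request:
arm_command([
  [3.5, -0.3, 14.6, 0.0008, 0.0008, 0],
  [3.5, -0.3, 14.6, 0.0008, 0.0008, 0],
  [3.5, -0.3, 14.6, 0.0008, 0.0008, 0],
  [3.5, -0.3, 14.6, 0.0008, 0.0008, 0],
  [0, 0, 0, 0, 0, 0],
])

```text
time_s: 16.15
tool_pos: [0.5754, 0.0589, 0.1239]
tcp_rot: [[0.875, -0.262, 0.407], [-0.237, -0.965, -0.111], [0.422, 0.001, -0.907]]
wrist_force: [-0.6, -0.6, -6.4]
grip_width: 0.044
grasp_force: 30.0
```

Request:
arm_command([
  [0, 0, 0, 0, 0, 0],
])

```text
time_s: 16.25
tool_pos: [0.5754, 0.0589, 0.1257]
tcp_rot: [[0.873, -0.263, 0.41], [-0.239, -0.965, -0.111], [0.424, -0.001, -0.906]]
wrist_force: [0.4, -0.8, -5.0]
grip_width: 0.0437
grasp_force: 30.0
```

```bash
python3 go.py bed,-33,0.4,66,0,3
python3 - <<'E'
from workcell import camera
import cv2,numpy as np
from h import *
np.set_printoptions(precision=4,suppress=True)
B=Ro.from_euler('z',-.268).as_matrix()@SL; o=np.array([.6395,.0393,.057])
HB=[HEAD[0],HEAD[1],HEAD[2]]
for n in("wrist","scene"):
    c=camera(n);P=cloud(c); 
    # bed parts only and held head only (offset in seat frame)
    L=(P-o)@B
    for nm,bx,m in(("bed",BED[2:],(L[:,2]<.054)&((abs(L[:,1])>.042)|(L[:,0]>.07))&(abs(L[:,1])<.07)),("head",HEAD,(L[:,2]>.056)&(abs(L[:,1])<.04)&(L[:,0]<.065)&(L[:,0]>-.065)&(L[:,2]<(.13 if n=="scene" else .075)))):
        Q=L[m]; z0=.0 if nm=="bed" else .041
        f=lambda x:sdf((Q-x[:3])@rz(x[3]),bx)
        x=np.array([0,0,z0,0])
        for k in range(3):
            q=Q[abs(f(x))<.008]; g=lambda y:sdf((q-y[:3])@rz(y[3]),bx)
            r=least_squares(g,x,loss='soft_l1',f_scale=.002,x_scale=[.01,.01,.01,.1]);x=r.x
        print(n,nm,x[:3]*1e3,x[3],len(q),np.median(abs(r.fun)))
    if n=="wrist": cv2.imwrite("pics/w4.png",cv2.resize(c["pixels"],(800,600)))
E
```

```text
t 16.25 pos [0.5754 0.0589 0.1257] F [ 0.3755 -0.788  -5.0139] w 0.04368770544068272 gf 29.998720104340464
bed tcp mm [-31.6545   1.974   90.6038] rv [ 0.0016 -0.0018  0.0008]
fresh tcp mm [ 122.7924 -271.1391  125.7372] rv [ 0.0022 -0.4382  0.0051]
tray tcp mm [115.1626 362.9495 120.7372] rv [-0.0979 -0.4309 -0.4445]
['bed', '-33', '0.4', '66', '0', '3'] rows 3 [-0.4588, 0.533, 8.2002, -0.0005, -0.0006, 0.0003]
wrist bed [ 1.0454 -0.4704  1.0179] -2.2684312792185665e-06 13803 0.00044819851058374403
wrist head [ 1.7733  1.2937 42.2637] 0.0027848332544152363 18492 0.00040964397480873146
scene bed [ 0.8015 -0.2713 -1.726 ] 0.004032140644234634 1157 0.0010155513557192509
scene head [ 1.9616  1.7139 40.87  ] -0.022437685419005607 967 0.0008285707592515651
```

View pics/w4.png

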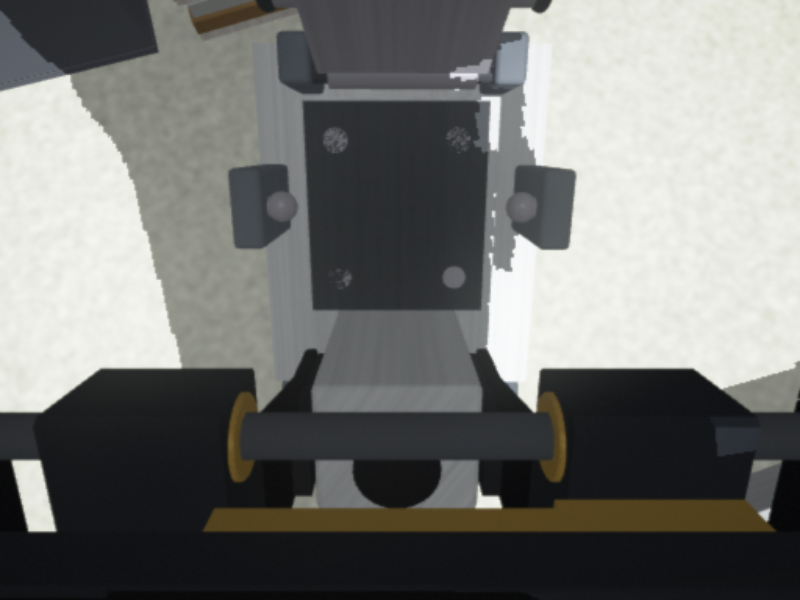

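The wrist view shows the held head level with the bed, between the catches (282,207 and 521,207). The fits put it 0.7–1.2 mm up-slope and about 1.8 mm to the left of the seat. I'll correct that while lowering.

Request:
arm_command([
  [-0.3, 0.6, 7, -0.0005, -0.0006, 0],
  [-0.3, 0.6, 7, -0.0005, -0.0006, 0],
  [-0.3, 0.6, 6, -0.0005, -0.0006, 0],
  [0, 0, 0, 0, 0, 0],
  [0, 0, 0, 0, 0, 0],
])

```text
time_s: 16.85
tool_pos: [0.5825, 0.0552, 0.1086]
tcp_rot: [[0.873, -0.264, 0.41], [-0.239, -0.965, -0.111], [0.425, -0.001, -0.905]]
wrist_force: [-0.8, 0.3, -6.3]
grip_width: 0.0441
grasp_force: 30.0
```

```bash
python3 go.py bed,-32.6,0.2,66,0,1
```

```text
t 16.85 pos [0.5825 0.0552 0.1086] F [-0.813   0.3082 -6.26  ] w 0.044089424567031216 gf 29.998717659618706
bed tcp mm [-31.8368   0.1899  71.8087] rv [ 0.0012 -0.0022  0.0003]
fresh tcp mm [ 130.5774 -272.8921  108.626 ] rv [ 0.002  -0.4385  0.0045]
tray tcp mm [121.3752 357.9412 103.626 ] rv [-0.0983 -0.4312 -0.4451]
['bed', '-32.6', '0.2', '66', '0', '1'] rows 1 [-0.7759, -0.0036, 5.807, -0.0012, -0.0022, 0.0003]
```

Request:
arm_command([
  [-0.7, 0, 3, -0.0012, -0.0022, 0],
  [0, 0, 3, 0, 0, 0],
  [0, 0, 2.5, 0, 0, 0],
  [0, 0, 0, 0, 0, 0],
])

```text
time_s: 17.25
tool_pos: [0.5852, 0.0543, 0.0999]
tcp_rot: [[0.875, -0.264, 0.407], [-0.239, -0.964, -0.112], [0.422, 0.001, -0.907]]
wrist_force: [-0.1, -0.3, -6.6]
grip_width: 0.0435
grasp_force: 30.0
```

Request:
arm_command([
  [0, 0, 2, 0, 0, 0],
  [0, 0, 2, 0, 0, 0],
  [0, 0, 0, 0, 0, 0],
])

```text
time_s: 17.55
tool_pos: [0.5868, 0.0537, 0.0964]
tcp_rot: [[0.874, -0.264, 0.407], [-0.24, -0.964, -0.112], [0.422, 0.001, -0.907]]
wrist_force: [-0.7, 0.8, -6.5]
grip_width: 0.0443
grasp_force: 30.0
```

```bash
python3 go.py bed,-32.6,0.2,55,0,1
```

```text
t 17.55 pos [0.5868 0.0537 0.0964] F [-0.6516  0.8163 -6.4517] w 0.04429017662816571 gf 29.99872447689995
bed tcp mm [-32.9001  -0.0318  58.773 ] rv [-0.0005  0.0009  0.0006]
fresh tcp mm [ 135.1237 -273.0956   96.3622] rv [ 0.0003 -0.4354  0.0044]
tray tcp mm [125.3651 355.7525  91.3622] rv [-0.0992 -0.4278 -0.4453]
['bed', '-32.6', '0.2', '55', '0', '1'] rows 1 [0.3037, -0.2334, 3.7726, 0.0005, 0.0009, 0.0006]
```

Pegs are entering freely at sole height of about 9 mm. Continue lowering.

Request:
arm_command([
  [0.3, -0.2, 2, 0.0005, 0.0009, 0],
  [0, 0, 2, 0, 0, 0],
  [0, 0, 0, 0, 0, 0],
])

```text
time_s: 17.85
tool_pos: [0.5883, 0.0535, 0.0924]
tcp_rot: [[0.875, -0.264, 0.407], [-0.239, -0.965, -0.111], [0.422, 0.0, -0.907]]
wrist_force: [-0.7, 1.0, -7.3]
grip_width: 0.0441
grasp_force: 30.0
```

Request:
arm_command([
  [0, 0, 2, 0, 0, 0],
  [0, 0, 1, 0, 0, 0],
  [0, 0, 0, 0, 0, 0],
])

```text
time_s: 18.15
tool_pos: [0.5895, 0.0532, 0.0898]
tcp_rot: [[0.875, -0.264, 0.406], [-0.239, -0.964, -0.112], [0.421, 0.001, -0.907]]
wrist_force: [-0.5, 1.5, -7.9]
grip_width: 0.0437
grasp_force: 30.0
```

```bash
python3 go.py bed,-32.6,0.2,49,0,1
```

```text
t 18.15 pos [0.5895 0.0532 0.0898] F [-0.5137  1.4525 -7.9414] w 0.043710961735206444 gf 29.999011158943176
bed tcp mm [-33.1472   0.1861  51.6066] rv [-0.0007  0.0013  0.0009]
fresh tcp mm [ 137.9275 -272.8665   89.7629] rv [ 0.     -0.4351  0.0046]
tray tcp mm [127.9823 354.7209  84.7629] rv [-0.0993 -0.4273 -0.4451]
['bed', '-32.6', '0.2', '49', '0', '1'] rows 1 [0.5506, -0.0152, 2.6059, 0.0007, 0.0013, 0.0009]
```

Request:
arm_command([
  [0.3, 0, 1, 0, 0.0006, 0],
  [0, 0, 1, 0, 0, 0],
  [0, 0, 0, 0, 0, 0],
])

```text
time_s: 18.45
tool_pos: [0.5904, 0.0532, 0.0883]
tcp_rot: [[0.875, -0.265, 0.406], [-0.239, -0.964, -0.113], [0.421, 0.002, -0.907]]
wrist_force: [-3.5, 1.7, -7.8]
grip_width: 0.044
grasp_force: 30.0
```

Request:
arm_command([
  [0, 0, 0.8, 0, 0, 0],
  [0, 0, 0.8, 0, 0, 0],
  [0, 0, 0, 0, 0, 0],
])

```text
time_s: 18.75
tool_pos: [0.5904, 0.0532, 0.0878]
tcp_rot: [[0.874, -0.265, 0.406], [-0.239, -0.964, -0.114], [0.422, 0.003, -0.907]]
wrist_force: [-11.4, 1.3, -0.3]
grip_width: 0.0444
grasp_force: 30.0
```

Request:
arm_command([
  [0, 0, 0.8, 0, 0, 0],
  [0, 0, 0, 0, 0, 0],
])

```text
time_s: 18.95
tool_pos: [0.5905, 0.0532, 0.0877]
tcp_rot: [[0.874, -0.265, 0.407], [-0.239, -0.964, -0.114], [0.422, 0.003, -0.906]]
wrist_force: [-16.1, -0.1, 5.2]
grip_width: 0.044
grasp_force: 30.0
```

```bash
python3 go.py bed,-32.6,0.2,49,0,1
```

```text
t 18.95 pos [0.5905 0.0532 0.0877] F [-16.1394  -0.1136   5.1568] w 0.04400932430224872 gf 30.000146732199937
bed tcp mm [-33.2041   0.3877  49.3931] rv [-0.0026  0.0003  0.0006]
fresh tcp mm [ 138.8106 -272.6614   87.7327] rv [-0.0019 -0.436   0.004 ]
tray tcp mm [128.8653 354.5153  82.7327] rv [-0.1014 -0.4279 -0.4457]
['bed', '-32.6', '0.2', '49', '0', '1'] rows 1 [0.6041, 0.187, 0.3934, 0.0026, 0.0003, 0.0006]
```

Seated: TCP height matches the expected 49.3 mm with contact force. Relax, release and retreat along the normal.

Request:
arm_command([
  [0, 0, -1, 0, 0, 0],
  [0, 0, 0, 0, 0, 0],
  [0, 0, 0, 0, 0, 0],
  [0, 0, 0, 0, 0, 0],
  [0, 0, 0, 0, 0, 0],
], grip=87)

```text
time_s: 19.45
tool_pos: [0.5926, 0.053, 0.0886]
tcp_rot: [[0.873, -0.266, 0.408], [-0.24, -0.964, -0.115], [0.424, 0.003, -0.906]]
wrist_force: [-0.0, -0.4, 0.8]
grip_width: 0.0759
grasp_force: 0.0
```

Request:
arm_command([
  [0, 0, -10, 0, 0, 0],
  [0, 0, -20, 0, 0, 0],
  [0, 0, -25, 0, 0, 0],
  [0, 0, -25, 0, 0, 0],
  [0, 0, -25, 0, 0, 0],
])

```text
time_s: 19.95
tool_pos: [0.5586, 0.0628, 0.1715]
tcp_rot: [[0.871, -0.268, 0.412], [-0.239, -0.963, -0.12], [0.429, 0.006, -0.903]]
wrist_force: [1.1, -0.1, 0.4]
grip_width: 0.087
grasp_force: 0.0
```

Request:
arm_command([
  [0, 0, -20, 0, 0, 0],
  [0, 0, 0, 0, 0, 0],
  [0, 0, 0, 0, 0, 0],
])

```text
time_s: 20.25
tool_pos: [0.5513, 0.0652, 0.1899]
tcp_rot: [[0.87, -0.267, 0.414], [-0.239, -0.964, -0.12], [0.431, 0.005, -0.902]]
wrist_force: [0.2, 0.7, -0.8]
grip_width: 0.087
grasp_force: 0.0
```

```bash
python3 go.py
python3 - <<'E'
from workcell import camera
import cv2,numpy as np
from h import *
np.set_printoptions(precision=2,suppress=True)
B=rz(-.268)@SL; o=np.array([.6395,.0393,.057])
for n in("wrist","scene"):
    c=camera(n);P=cloud(c);np.savez(f"pics/{n}5.npz",**c)
    print(n,"bed+fresh",fit(P,BED,[.6395,.0393,-.268],True,.057,.03,rm=.006))
    L=(P-o)@B*1e3
    m=(abs(L[:,1])<28)&(L[:,0]>66)&(L[:,0]<140)&(L[:,2]>38)&(L[:,2]<115)
    Q=L[m]; print(len(Q))
    if len(Q)>20:
        q=Q[:,[0,2]]; print("flap fit",q.min(0),q.max(0)); 
        u,s,v=np.linalg.svd(q-np.median(q,0)); print(np.median(q,0),v[0],np.arctan2(v[0][1],-v[0][0]))
cv2.imwrite("pics/s5.png",cv2.resize(c["pixels"][170:270,200:300],None,fx=6,fy=6,interpolation=cv2.INTER_CUBIC))
E
```

```text
t 20.25 pos [0.5513 0.0652 0.1899] F [ 0.1664  0.702  -0.7824] w 0.08696448027730046 gf 0.0
bed tcp mm [-27.1712   1.6378 159.2811] rv [-0.0056 -0.0095 -0.0001]
fresh tcp mm [  97.833  -271.5752  189.8747] rv [-0.0046 -0.4459  0.0026]
tray tcp mm [ 92.572  373.5717 184.8747] rv [-0.1064 -0.4369 -0.4468]
wrist bed+fresh (array([ 0.64,  0.04,  0.06, -0.27]), 16818, np.float64(0.5129118251542484))
5153
flap fit [68.52 38.  ] [ 99.84 102.11]
[87.2  80.26] [-0.37 -0.93] -1.1942175711055132
scene bed+fresh (array([ 0.64,  0.04,  0.06, -0.27]), 1866, np.float64(0.8229278634285658))
288
flap fit [77.92 38.01] [101.78  99.02]
[91.92 72.88] [-0.32 -0.95] -1.2412074491478151
```

View pics/s5.png

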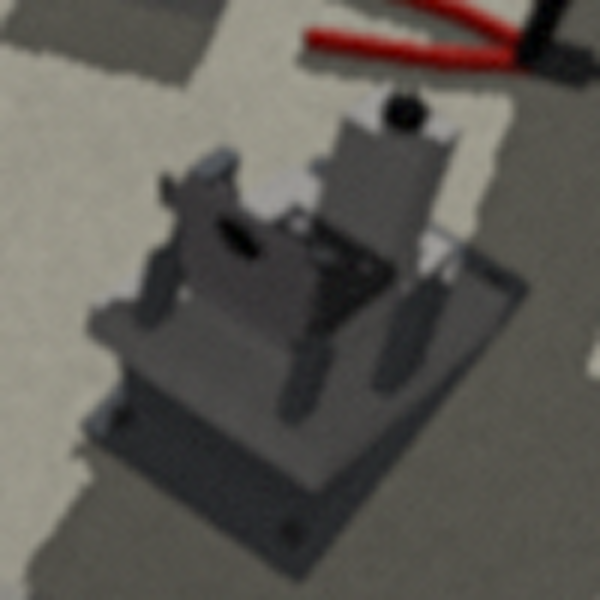

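The crop shows the fresh head on the bed with its tower (400,150) towards the low front edge, and the flap (240,250) standing open at about 1.95 rad. Next I'll close the fingers, get behind the flap and sweep it shut.

```bash
python3 go.py bed,40,0,165 bed,128,0,150 bed,124,0,92 bed,77.6,0,91.7 bed,55.8,0,88.7 bed,39.5,0,81 bed,25.7,0,67.7 bed,19.4,0,56
```

```text
t 20.35 pos [0.5508 0.0642 0.1885] F [-0.0305 -0.5377 -0.1736] w 0.08706796256634888 gf 0.0
bed tcp mm [-27.9091   0.5269 158.1302] rv [-0.008  -0.0074 -0.0003]
fresh tcp mm [  97.655  -272.6868  188.5197] rv [-0.007  -0.4438  0.0019]
tray tcp mm [ 91.9218 372.6527 183.5197] rv [-0.1082 -0.4344 -0.4475]
['bed', '40', '0', '165'] rows 2 [33.9733, 0.2764, -3.2438, 0.004, -0.0037, -0.0001]
['bed', '128', '0', '150'] rows 3 [29.3333, 0.0, 5.0, 0.0, -0.0, 0.0]
['bed', '124', '0', '92'] rows 2 [-2.0, 0.0, 29.0, 0.0, -0.0, 0.0]
['bed', '77.6', '0', '91.7'] rows 2 [-23.2, -0.0, 0.15, 0.0, -0.0, 0.0]
['bed', '55.8', '0', '88.7'] rows 1 [-21.8, 0.0, 3.0, 0.0, -0.0, 0.0]
['bed', '39.5', '0', '81'] rows 1 [-16.3, 0.0, 7.7, 0.0, -0.0, 0.0]
['bed', '25.7', '0', '67.7'] rows 1 [-13.8, 0.0, 13.3, 0.0, -0.0, 0.0]
['bed', '19.4', '0', '56'] rows 1 [-6.3, -0.0, 11.7, 0.0, -0.0, 0.0]
```

Request:
arm_command([
  [22, 0, -3, 0.004, -0.0037, 0],
  [23, 0, -3, 0.004, -0.0037, 0],
  [23, 0, -1, 0, 0, 0],
  [22, 0, 4, 0, 0, 0],
  [22, 0, 4, 0, 0, 0],
], grip=0)

```text
time_s: 20.85
tool_pos: [0.6499, 0.0365, 0.2351]
tcp_rot: [[0.874, -0.266, 0.407], [-0.241, -0.964, -0.112], [0.422, 0.0, -0.906]]
wrist_force: [-0.2, 0.1, 0.5]
grip_width: 0.055
grasp_force: 0.0
```

Request:
arm_command([
  [22, 0, 4, 0, 0, 0],
  [22, 0, 4, 0, 0, 0],
  [0, 0, 0, 0, 0, 0],
  [0, 0, 0, 0, 0, 0],
])

```text
time_s: 21.25
tool_pos: [0.6905, 0.0253, 0.2457]
tcp_rot: [[0.874, -0.266, 0.406], [-0.241, -0.964, -0.113], [0.421, 0.0, -0.907]]
wrist_force: [-0.2, 0.3, -0.9]
grip_width: 0.0228
grasp_force: 0.0
```

```bash
python3 go.py bed,124,0,92,0,4
```

```text
t 21.25 pos [0.6905 0.0253 0.2457] F [-0.1864  0.3091 -0.9118] w 0.022813482822580576 gf 0.0
bed tcp mm [127.66    -0.0357 148.6316] rv [-0.0011  0.0014 -0.0013]
fresh tcp mm [ 242.6638 -272.6693  245.6574] rv [ 0.0001 -0.4349  0.0024]
tray tcp mm [222.0576 308.6821 240.6574] rv [-0.0992 -0.4272 -0.4473]
['bed', '124', '0', '92', '0', '4'] rows 4 [-0.9022, -0.0176, 14.1587, 0.0003, 0.0004, -0.0003]
```

Request:
arm_command([
  [0, 0, 14, 0, 0, 0],
  [-1, 0, 14, 0, 0, 0],
  [-1, 0, 14, 0, 0, 0],
  [-1, 0, 14, 0, 0, 0],
  [0, 0, 0, 0, 0, 0],
])

```text
time_s: 21.75
tool_pos: [0.7101, 0.0203, 0.1919]
tcp_rot: [[0.876, -0.265, 0.404], [-0.24, -0.964, -0.112], [0.419, 0.001, -0.908]]
wrist_force: [-0.4, -0.5, 0.2]
grip_width: 0.0002
grasp_force: 0.0
```

Request:
arm_command([
  [-10, 0, 0, 0, 0, 0],
  [-12, 0, 0, 0, 0, 0],
  [-12, 0, 0, 0, 0, 0],
  [-12, 0, 0, 0, 0, 0],
  [0, 0, 0, 0, 0, 0],
])

```text
time_s: 22.25
tool_pos: [0.6701, 0.0321, 0.1763]
tcp_rot: [[0.874, -0.264, 0.409], [-0.239, -0.965, -0.111], [0.424, -0.001, -0.906]]
wrist_force: [-0.2, 0.1, -0.6]
grip_width: 0.0007
grasp_force: 0.0
```

```bash
python3 go.py bed,55.8,0,88.7,0,2 bed,39.5,0,81,0,2 bed,25.7,0,67.7,0,2
```

```text
t 22.25 pos [0.6701 0.0321 0.1763] F [-0.1634  0.0621 -0.5679] w 0.0007244877006082735 gf 0.0
bed tcp mm [78.886  1.176 94.843] rv [ 0.0016 -0.001   0.0007]
fresh tcp mm [ 221.187  -271.5436  176.2956] rv [ 0.0023 -0.4373  0.005 ]
tray tcp mm [203.2815 319.1691 171.2956] rv [-0.0976 -0.4301 -0.4446]
['bed', '55.8', '0', '88.7', '0', '2'] rows 2 [-11.5457, 0.5854, 3.062, -0.0008, -0.0005, 0.0004]
['bed', '39.5', '0', '81', '0', '2'] rows 2 [-8.15, 0.0, 3.85, 0.0, -0.0, 0.0]
['bed', '25.7', '0', '67.7', '0', '2'] rows 2 [-6.9, 0.0, 6.65, 0.0, -0.0, 0.0]
```

Request:
arm_command([
  [-11.5, 0.6, 3, -0.0008, -0.0005, 0],
  [-11.5, 0.6, 3, -0.0008, -0.0005, 0],
  [-8.2, 0, 3.9, 0, 0, 0],
  [-8.2, 0, 3.9, 0, 0, 0],
  [0, 0, 0, 0, 0, 0],
])

```text
time_s: 22.75
tool_pos: [0.6423, 0.0389, 0.1474]
tcp_rot: [[0.874, -0.264, 0.409], [-0.239, -0.964, -0.112], [0.424, -0.0, -0.906]]
wrist_force: [-0.5, 0.2, 1.0]
grip_width: 0.0007
grasp_force: 0.3
```

```bash
python3 go.py bed,39.5,0,81,0,1 bed,25.7,0,67.7,0,2
python3 - <<'E'
from workcell import camera
import cv2
c=camera("scene")
cv2.imwrite("pics/s6.png",cv2.resize(c["pixels"][150:270,190:310],None,fx=5,fy=5,interpolation=cv2.INTER_CUBIC))
E
```

```text
t 22.75 pos [0.6423 0.0389 0.1474] F [-0.5114  0.1683  0.9732] w 0.0006872999561177881 gf 0.3055475209839642
bed tcp mm [40.7342  0.3423 80.7765] rv [ 0.0006 -0.001   0.0005]
fresh tcp mm [ 192.558  -272.4918  147.4234] rv [ 0.0013 -0.4373  0.0046]
tray tcp mm [177.172  330.951  142.4234] rv [-0.0986 -0.4298 -0.4451]
['bed', '39.5', '0', '81', '0', '1'] rows 1 [-1.2341, 0.3416, -0.2249, -0.0006, -0.001, 0.0005]
['bed', '25.7', '0', '67.7', '0', '2'] rows 2 [-6.9, 0.0, 6.65, 0.0, -0.0, 0.0]
```

View pics/s6.png

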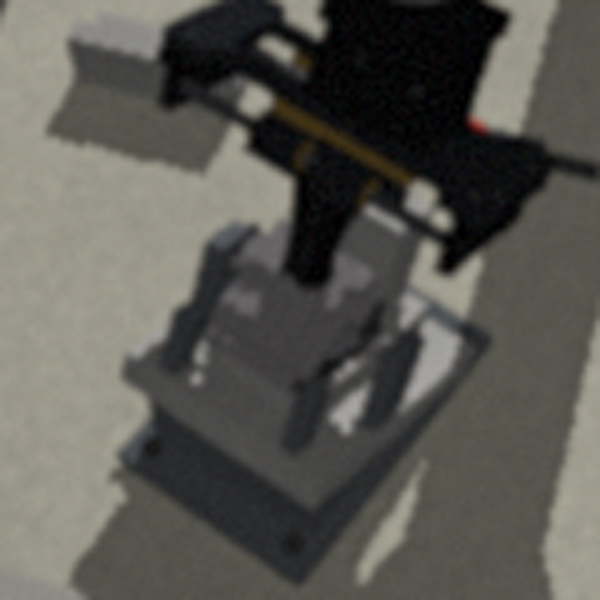

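The crop shows the flap (300,320) swung over, with the fingers (310,270) on its back near the free edge. Continue closing.

Request:
arm_command([
  [-7.5, 0.3, 6.5, 0, 0, 0],
  [-7.5, 0, 6.5, 0, 0, 0],
  [-3.5, 0, 5.8, 0, 0, 0],
  [-3, 0, 5.8, 0, 0, 0],
  [0, 0, 0, 0, 0, 0],
])

```text
time_s: 23.3
tool_pos: [0.6349, 0.041, 0.1172]
tcp_rot: [[0.873, -0.264, 0.411], [-0.24, -0.964, -0.111], [0.426, -0.002, -0.905]]
wrist_force: [0.7, 1.4, 1.8]
grip_width: 0.0002
grasp_force: 1.2
```

```bash
python3 go.py bed,17.5,0,43,0,5
```

```text
t 23.3 pos [0.6349 0.041  0.1172] F [0.6714 1.4006 1.8067] w 0.00016941556648702582 gf 1.1888863309286535
bed tcp mm [21.0351  0.409  56.6379] rv [ 0.0015 -0.0032 -0.0003]
fresh tcp mm [ 184.9057 -272.4557  117.2212] rv [ 0.0025 -0.4396  0.004 ]
tray tcp mm [170.3209 334.36   112.2212] rv [-0.098  -0.4323 -0.4456]
['bed', '17.5', '0', '43', '0', '5'] rows 5 [-0.7123, 0.0845, 2.7261, -0.0003, -0.0006, -0.0001]
```

Request:
arm_command([
  [-0.7, 0.1, 2.7, 0, -0.0006, 0],
  [-0.7, 0.1, 2.7, 0, -0.0006, 0],
  [-0.7, 0.1, 2.7, 0, -0.0006, 0],
  [0, 0, 0, 0, 0, 0],
])

```text
time_s: 23.7
tool_pos: [0.6348, 0.0397, 0.1076]
tcp_rot: [[0.874, -0.266, 0.406], [-0.241, -0.964, -0.112], [0.421, 0.0, -0.907]]
wrist_force: [-0.7, -1.2, -0.2]
grip_width: 0.0007
grasp_force: 0.0
```

Request:
arm_command([
  [-0.7, 0, 2.5, 0, -0.0006, 0],
  [-0.5, 0, 2, 0, 0, 0],
  [0, 0, 0, 0, 0, 0],
])

```text
time_s: 24.0
tool_pos: [0.636, 0.0397, 0.104]
tcp_rot: [[0.874, -0.265, 0.407], [-0.241, -0.964, -0.112], [0.422, -0.0, -0.906]]
wrist_force: [-0.6, 0.1, 3.4]
grip_width: 0.0008
grasp_force: 1.4
```

```bash
python3 go.py bed,17.5,0,42,0,1
```

```text
t 24.0 pos [0.636  0.0397 0.104 ] F [-0.56    0.0624  3.3554] w 0.0008405906612226736 gf 1.4467119428445585
bed tcp mm [16.7166 -0.5669 44.0825] rv [-0.0003  0.0002 -0.0006]
fresh tcp mm [ 186.3019 -273.426   104.017 ] rv [ 0.0008 -0.4362  0.0033]
tray tcp mm [171.1457 332.8732  99.017 ] rv [-0.0989 -0.4286 -0.4464]
['bed', '17.5', '0', '42', '0', '1'] rows 1 [0.7834, -0.5679, 2.0822, 0.0003, 0.0002, -0.0006]
```

Request:
arm_command([
  [0, 0, 1, 0, 0, 0],
  [0, 0, 1, 0, 0, 0],
  [0, 0, 0, 0, 0, 0],
])

```text
time_s: 24.3
tool_pos: [0.6362, 0.0397, 0.1037]
tcp_rot: [[0.873, -0.265, 0.409], [-0.24, -0.964, -0.112], [0.424, -0.0, -0.906]]
wrist_force: [-10.6, 0.8, 14.1]
grip_width: 0.0009
grasp_force: 8.8
```

Request:
arm_command([
  [0, 0, 1, 0, 0, 0],
  [0, 0, 0, 0, 0, 0],
])

```text
time_s: 24.5
tool_pos: [0.6363, 0.0396, 0.1035]
tcp_rot: [[0.873, -0.265, 0.41], [-0.24, -0.964, -0.112], [0.425, -0.001, -0.905]]
wrist_force: [-16.1, 1.5, 19.6]
grip_width: 0.0003
grasp_force: 12.3
```

```bash
python3 go.py
```

```text
t 24.5 pos [0.6363 0.0396 0.1035] F [-16.1209   1.4877  19.6217] w 0.00034671843302876365 gf 12.3026621947065
bed tcp mm [16.7645 -0.52   43.4975] rv [ 0.0006 -0.0026 -0.0003]
fresh tcp mm [ 186.5923 -273.3779  103.5071] rv [ 0.0015 -0.4389  0.0038]
tray tcp mm [171.4275 332.7882  98.5071] rv [-0.0988 -0.4315 -0.4458]
```

The flap is hard against its stop at 25 N and a tip height of 35.5 mm, i.e. shut. Back off and check that it stays.

Request:
arm_command([
  [0, 0, -4, 0, 0, 0],
  [0, 0, -10, 0, 0, 0],
  [0, 0, -20, 0, 0, 0],
  [0, 0, -30, 0, 0, 0],
  [0, 0, -35, 0, 0, 0],
])

```text
time_s: 25.0
tool_pos: [0.5947, 0.0513, 0.189]
tcp_rot: [[0.877, -0.265, 0.401], [-0.241, -0.964, -0.111], [0.416, 0.001, -0.909]]
wrist_force: [1.0, 1.5, 0.9]
grip_width: 0.0007
grasp_force: 0.0
```

Request:
arm_command([
  [-25, 0, -30, 0, 0, 0],
  [-25, 0, -20, 0, 0, 0],
  [0, 0, 0, 0, 0, 0],
  [0, 0, 0, 0, 0, 0],
  [0, 0, 0, 0, 0, 0],
])

```text
time_s: 25.5
tool_pos: [0.5325, 0.0684, 0.214]
tcp_rot: [[0.875, -0.265, 0.405], [-0.241, -0.964, -0.111], [0.42, -0.0, -0.907]]
wrist_force: [-0.3, -0.4, -0.2]
grip_width: 0.0004
grasp_force: 0.0
```

Run:
```python
from workcell import camera,manip
import cv2
from h import *
np.set_printoptions(precision=4,suppress=True)
B=rz(-.268)@SL; o=np.array([.6395,.0393,.057])
for n in("wrist","scene"):
    c=camera(n);L=(cloud(c)-o)@B*1e3
    for x0,x1 in((8,20),(30,45),(55,68)):
        m=(abs(L[:,1])<28)&(L[:,0]>x0)&(L[:,0]<x1)&(L[:,2]>0); print(n,x0,np.median(L[m,2]),m.sum())
    m=(abs(L[:,1])<20)&(L[:,0]>-50)&(L[:,0]<-16)&(L[:,2]>50);print("tower",np.median(L[m,2]))
    m=(abs(L[:,1])>40)&(abs(L[:,1])<60)&(L[:,0]>-60)&(L[:,0]<0)&(abs(L[:,2])<15);print("face",np.median(L[m,2]))
    cv2.imwrite(f"pics/{n}7.png",cv2.resize(c["pixels"],(800,600)))
t=camera("top");P=cloud(t);print("worn",fit(P,HEAD,[.529,-.319,.185],z0=.005,zmin=.037,rad=.08))
s=manip.get_state();print(s["time_s"],s["tool_pos"],s["wrist_force"])
```

```text
wrist 8 38.24477477977665 830
wrist 30 37.27083864847289 1052
wrist 55 36.42137918722132 1016
tower 182.58952710183422
face 0.9793799431622295
scene 8 472.6362085604491 512
scene 30 34.88803752546621 78
scene 55 32.394538341932474 129
tower 204.96591557591788
face -1.3554936600883294
worn (array([ 0.529 , -0.3204,  0.0097,  0.2024]), 376, np.float64(1.2074531903677033))
25.65 [0.5327 0.0681 0.2136] [-0.5976  0.1986 -0.668 ]
```

View pics/scene7.png

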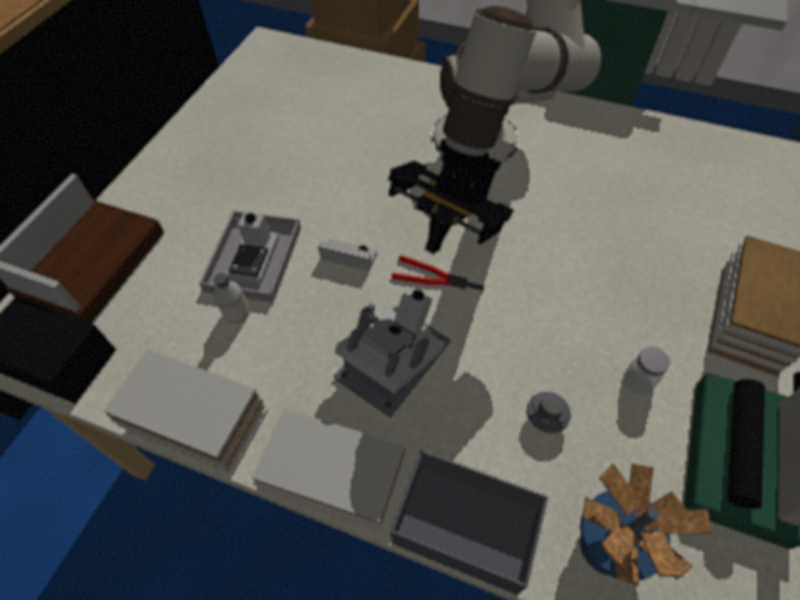

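The scene view shows the flap shut over the fresh head (395,335), the worn head upright in the tray (250,250), and the bystanders where they started. The flap's slope is about 0.04 rad, so the catches are holding it.

```bash
python3 -c "
from workcell import order
print(order.hand_in())"
```

```text
the job is handed in; nothing more can be done
None
```

The job is done and handed in at about 26 s: the worn head stands upright in the tray, the fresh head is fully seated on both pegs, the flap is caught shut at about 0.04 rad by camera, and in the last picture nothing else on the table had moved.

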